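# Open the batter dispenser for refilling

### The job

The batter dispenser on the counter needs refilling: first throw its black-knobbed lever into the red-marked middle notch, so that the keeper swings off the lime cap, and leave it there. Then unscrew the cap - nobody knows whether it loosens clockwise or anticlockwise, so try both ways - and lift it off. Finish still holding the cap in the gripper, upright and straight above its neck with at least 5 cm of clear space under its stem, leaving the tin, turntable, pan and spoon where they are.

Things in the scene. Friction and masses are not known exactly. Their poses are not given: they have to be found in the camera images.
- dispenser: White batter dispenser fixed to the counter: box 200 mm (its x) by 340 mm (its y), flat top deck 100 mm above the counter. Origin: centre of its underside; x points away from the robot at yaw 0, z up. On the deck: a neck collar (62 mm across, 28 mm high), axis at x 0, y -70 mm, and a lever, upright pivot at x 0, y +30 mm. Nothing on it stands over 190 mm.
- cap: Lime screw cap, 0.08 to 0.17 kg, loose on the neck collar. Origin: on its axis at the underside of its flange; z up. Flange 72 mm across, 6 mm thick; above it a round ribbed grip 48 mm across, from 6 to 52 mm above the origin, gripped from above across any diameter. Below, a 14 mm stem with a 40 x 10 mm cross bar (along cap x) near its foot reaches 26 mm into the neck.
- lever (a joint): Lever angle (rad), positive anticlockwise from above. A spring detent draws it into the nearest of three notches: -0.6 (start: the keeper tongue lies over the cap's flange, no lifting), 0 (red-marked, keeper clear) and +0.6 (wrong). Humps at -0.3 and +0.3, about 4 to 5 N at the knob to pass; let go within 0.2 of 0 it settles to 0. End stops at -0.68 and +0.68.
- lever_knob (a point): Centre of the top of the lever's black upright knob: a cylinder 18 mm in diameter, standing free for 50 mm down from this point (to the lever arm, 14 mm wide). It is 100 mm from the pivot axis and 186 mm above the counter; at lever 0 it lies in the dispenser's +y direction from the pivot.
- lever_pivot (a point): Point on the lever's upright pivot axis, on the deck, 100 mm above the counter. The pivot post stands 48 mm over it; the keeper tongue (14 mm wide, 72 mm long, topping out 145 mm above the counter) sweeps round it.
- red_notch (a point): The red mark of the middle notch on the gate plate, 125 mm from the pivot axis in the dispenser's +y direction.
- neck_top (a point): Collar top centre, 128 mm above the counter; the seated cap's origin lies here, cap yaw within 0.08 rad of the dispenser's at first. The cap loosens one way only, which way varies and cannot be seen: it turns freely about 0.85 rad to a firm stop and there (over 0.7 rad) lifts straight off; it does not rise while turning. The wrong way it stops firmly within 0.3 rad and cannot lift.
- cake_tin: White enamel cake tin, 180 mm diameter, 70 mm high, loose; origin under its centre. Leave alone.
- turntable: Lime plastic cake turntable, 240 mm diameter, 68 mm high, loose; origin under its centre. Leave alone.
- loaf_pan: Aluminium loaf pan, 100 by 200 by 60 mm high, loose; origin under its centre. Leave alone.
- spoon: Wooden spoon, 260 mm long, lying on the counter. Leave alone.

How it is judged:
On the way, in this order (a step that is already met when the one before it is completed fails the run):
1. the lever lies in the red-marked middle notch (value of joint lever between -0.15 and 0.15 rad), for 0.2 s.
2. the cap is turned loose (angle between the x axis of cap and the x axis of dispenser, either way round above 0.55 rad), for 0.1 s.
At the end, for the whole second after the job is handed in: The lever is within 0.15 rad of its red middle notch; the cap is held still in the fingers (over 1 N, slower than 30 mm/s), within 0.3 rad of upright, its axis within 60 mm of the neck's, its flange at least 71 mm above the collar top (stem foot 45 mm clear), touching nothing of the dispenser (all of step 1 and z of cap in the frame of neck_top above 0.071 m and horizontal distance between cap and neck_top below 0.06 m and angle between cap's own z axis and vertical below 0.3 rad and linear speed of cap below 0.03 m/s and contact force between the fingers and cap above 1 N and contact force between cap and dispenser below 0.1 N); the arm keeps its last pose, push and grip.
It fails at once if the cake tin, turntable, loaf pan or spoon is shifted by more than 30 mm (distance of any of cake_tin, turntable, loaf_pan, spoon from where it was at the start of the episode above 0.03 m).
It also fails if it takes over 58 s, if anything falls off the work surface, if the arm or the gripper's body presses on something with over 40 N, if the wrist force passes 120 N, or if a joint passes its speed limit or range.

### The arm

A 6-joint arm with a two-finger parallel gripper is mounted at the origin on the work surface. World frame = base frame: x ahead of the robot, y to its left, z up, the work surface at z = 0. Lengths are in m, angles in rad, forces in N, time in s.
With the tool pointing down it reaches from about 0.3 to 0.875 m from the base axis. Payload 6.4 kg.
Tool frame: the origin (TCP) lies midway between the tips of the shut fingers; the grasp point (between the pads) lies 19 mm behind it; x points along the fingers, y is the direction in which the jaws open and shut, and the axes are right-handed (so a half turn about x gives the same grasp; the last joint's range is limited). The gripper opens to 88 mm and grips with 3 to 60 N. Pads are 18 mm wide; open, the fingers measure 123 mm over their backs; the gripper's body (75 mm by 187 mm) begins 45 mm behind the grasp point.
Start: joints at [-1.411, 0.181, 1.607, -0, 1.354, -0.206], TCP at [0.206, -0.537, 0.239] pointing down, gripper open.
Joint ranges: [-2.99, 2.99], [-0.89, 2.07], [0.3, 2.58], [-1.14, 4.28], [0, 2.63], [-3.12, 3.12]. Speed limits (rad/s): [2.57, 2.57, 3.01, 3.14, 3.14, 3.14].

### API

Orientations are given as a unit quaternion [w, x, y, z].
In Python, from plant import state, snapshot, camera_params, hand_in, boxes_of, landmark_of gives the robot as it stands.
- The arm moves only by the shell command python3 -m inch 'ROWS' [FORCE]. ROWS is JSON, a list that holds one entry, the list of rows, each a list of 5 numbers: the shift along the tool's x, y, z in m, then the turn about the tool's x in degrees, then the closure in counts, from 0 (fully open) to 255 (shut). A call has 1 to 8 rows; each row is the pose to reach, as a shift and turn from the pose commanded when the call began, along the tool's axes at that moment; what a row does not reach only later rows make up. A row lasts 1/10 s, in which the tool goes at most 50 mm and 8.59 degrees, less where a joint would pass 70% of its speed; a pose out of reach is approached as far as the arm can. A call with a gripper value outside its range is refused whole. The fingers move at their own pace and stop on an object; FORCE is the grip in N (left out, the last holds). Time passes only in rows, so rows that repeat a pose let the fingers close. It gives the time, the measured TCP pose, the force and the opening at its end, in the units of the state.
- state(): the state, without advancing time (a new reading comes with each control period).
- snapshot(name): name is "side" or "top" or "wrist"; returns (picture, depth): 400x640x3 uint8, blue, green, red; 400x640 float32, m along the optical axis (not along the pixel's ray), 0 where there is no reading.
- camera_params(name): a dict with "K" (3x3 intrinsics, pixels), "R" (3x3) and "t" (3): a world point X has camera coordinates R X + t; the wrist camera has in their place "tool_from_camera" (4x4, takes a point from camera to tool coordinates, whose origin is the TCP and whose axes are the tool frame's). Camera axes: x right, y down, z forward; pixel columns grow to the right and rows downward; lengths in m; the calibration is good to about 2 mm. The wrist camera is an equidistant fisheye: a pixel r from the principal point sees the ray r / f radians off the axis. A picture is of the moment at which its call begins: read the wrist's pose just before it. camera_params takes no time and is no camera call.
- hand_in(): hands the job in, once; it reports no verdict.
Trained networks look in the newest picture that a camera, given by its name, has taken for a name from the list of things; names that differ only in an ending like _2 or _b are one class to them, and where a whole thing is asked for, a point or a joint stands for the part that bears it (a point fixed in the world has none). Each returns a list of dicts, best first, with "confidence" (0 to 1); they miss things now and then, are a little off and sometimes report something else, mostly with a low value. They report only what shows in the picture. A call takes as long as a camera call.
- boxes_of(camera, thing): "at" ([x, y, z] in m, in world coordinates, good to about 4 mm: the middle of the surface that is visible of it).
- landmark_of(camera, thing): "at" ([x, y, z] in m, in world coordinates, good to about 4 mm: a listed point, or the origin of a listed thing).
The state is a dict: "time": time; "joint_positions": joint angles; "joint_velocities": joint speeds; "tau": joint torques, N m; "tcp_pos": TCP position; "orientation": TCP orientation; "ft_force": force on the tool from outside, world axes, zero at the start; "torque": the same for the moment, N m; "opening": opening from 0.0 (shut) to 1.0 (fully open).
Only numpy, scipy, OpenCV 4.12 (cv2) and the standard library are available. Lean on these libraries where they do the work, as an engineer would, in place of code of your own. Each camera call takes 0.05 s, during which the arm holds its last target. There are 200 camera calls.

## Working session

There is one attempt and no reset: what is moved stays moved. The work goes in short steps, Python scripts to look and compute and a shell command to move; the robot and the scene stay as the last step left them, time stands still between calls to the robot, and variables do not carry over. Pictures are saved under pics/ and viewed, about 8 in all and at most 12, crops included, and the job is handed in when it is done.

```bash
mkdir -p pics; ls; cat > h.py <<'E'
import numpy as np,cv2
from scipy.spatial.transform import Rotation as Ro
from plant import *
def R(s): 
    q=s["orientation"]; return Ro.from_quat([q[1],q[2],q[3],q[0]])
def show(s): print(round(s["time"],2),np.round(s["tcp_pos"],4),"R=",np.round(R(s).as_matrix(),3).tolist(),np.round(s["ft_force"],1),round(s["opening"],3),"j",np.round(s["joint_positions"],2))
E
python3 - <<'E'
from h import *
show(state())
for c in ("top","side"):
    p,d=snapshot(c); cv2.imwrite(f"pics/{c}0.png",p)
    for n in ("lever_knob","lever_pivot","red_notch","neck_top","cap","dispenser","cake_tin","turntable","loaf_pan","spoon"):
        for r in landmark_of(c,n)[:2]: print(c,n,np.round(r["at"],3),round(r["confidence"],2))
a=np.vstack([cv2.imread(f"pics/{c}0.png") for c in ("top","side")])
cv2.imwrite("pics/a.png",cv2.resize(a,(480,600),interpolation=cv2.INTER_AREA))
E
```

```text
pics
0.0 [ 0.2056 -0.5364  0.2378] R= [[-0.0, 0.358, -0.934], [0.002, -0.934, -0.358], [-1.0, -0.002, -0.0]] [0.3 0.3 0.7] 0.999 j [-1.41  0.18  1.61 -0.    1.35 -0.21]
top lever_knob [0.554 0.224 0.188] 0.88
top lever_pivot [0.534 0.127 0.097] 0.71
top red_notch [0.49  0.244 0.11 ] 0.73
top neck_top [0.568 0.033 0.125] 0.6
top cap [0.567 0.034 0.124] 0.82
top dispenser [0.542 0.099 0.002] 0.62
top cake_tin [ 0.569  0.488 -0.004] 0.79
top turntable [ 0.523 -0.482 -0.002] 0.77
top loaf_pan [ 0.318 -0.391  0.002] 0.59
top spoon [ 0.314  0.388 -0.   ] 0.68
side lever_knob [0.553 0.22  0.182] 0.6
side lever_pivot [0.532 0.127 0.1  ] 0.69
side red_notch [0.488 0.246 0.105] 0.6
side neck_top [0.567 0.03  0.124] 0.69
side cap [0.568 0.035 0.13 ] 0.53
side dispenser [0.538 0.1   0.001] 0.81
side dispenser [0.565 0.035 0.13 ] 0.63
side cake_tin [0.568 0.488 0.001] 0.82
side turntable [ 0.525 -0.477  0.002] 0.67
side loaf_pan [ 0.316 -0.392  0.003] 0.83
side loaf_pan [0.553 0.218 0.184] 0.74
side spoon [0.309 0.387 0.002] 0.6
```

View pics/top0.png

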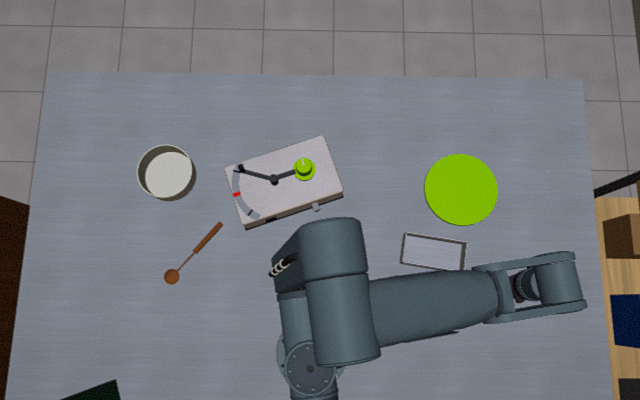

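View pics/side0.png

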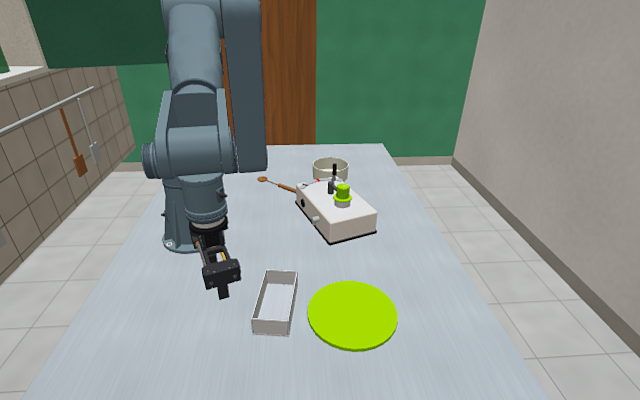

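The top view shows the knob at (240,168), the red mark at (237,194), the cap at (305,167) and the keeper lying on the cap. The side view agrees. The landmarks fit the stated geometry: neck to red mark is 227 mm against 225, which gives a yaw of about 0.35.

```bash
cat >> h.py <<'E'
def go(x,y,z,ang):
    s=state();M=R(s).as_matrix();v=M.T@(np.array([x,y,z])-s["tcp_pos"])
    a=np.arctan2(M[1,1],M[0,1]); d=-np.degrees(a-np.radians(ang)); d=-((d+180)%360-180)
    show(s);print("shift",np.round(v,4),"turn",round(d,2),"yaw now",round(np.degrees(a),2))
E
python3 - <<'E'
from h import *
go(0.556,0.222,0.27,0)
E
```

```text
1.1 [ 0.2057 -0.537   0.2387] R= [[-0.0, 0.358, -0.934], [0.0, -0.934, -0.358], [-1.0, -0.0, -0.0]] [ 0.1  0.4 -0.1] 1.001 j [-1.41  0.18  1.61 -0.    1.35 -0.21]
shift [-0.0313 -0.5835 -0.5986] turn -69.04 yaw now -69.04
```

```bash
python3 -m inch '[[[-0.04,-0.05,-0.05,-8,0],[-0.05,-0.58,-0.6,-69,0],[-0.05,-0.58,-0.6,-69,0],[-0.05,-0.58,-0.6,-69,0],[-0.05,-0.58,-0.6,-69,0],[-0.05,-0.58,-0.6,-69,0],[-0.05,-0.58,-0.6,-69,0],[-0.05,-0.58,-0.6,-69,0]]]'
python3 -c "
from h import *
go(0.556,0.222,0.27,0)"
```

```text
time: 1.9
tcp_pos: [0.3721, -0.1786, 0.275]
orientation: [0.498, 0.502, 0.497, -0.502]
ft_force: [0.8, -0.1, 0.7]
opening: 0.997
1.9 [ 0.3721 -0.1786  0.275 ] R= [[0.001, 1.0, -0.01], [-0.001, -0.01, -1.0], [-1.0, 0.001, 0.001]] [ 0.8 -0.1  0.7] 0.997 j [-0.74 -0.24  1.94  0.    1.44 -0.73]
shift [ 0.0049  0.18   -0.4024] turn -0.56 yaw now -0.56
```

```bash
python3 -m inch '[[[0,0.17,-0.39,0,0],[0,0.17,-0.39,0,0],[0,0.17,-0.39,0,0],[0,0.17,-0.39,0,0],[0,0.17,-0.39,0,0],[0,0.17,-0.39,0,0],[0,0.17,-0.39,0,0],[0,0.17,-0.39,0,0]]]'
python3 - <<'E'
from h import *
M={}
for n in ("lever_knob","lever_pivot","red_notch","neck_top","cap"):
    for i in range(2):
        if i==0 : p,d=snapshot("wrist")
        r=landmark_of("wrist",n)
        if r: print(n,np.round(r[0]["at"],3),round(r[0]["confidence"],2))
cv2.imwrite("pics/w1.png",p)
go(0.556,0.222,0.27,0)
E
```

```text
time: 2.7
tcp_pos: [0.5376, 0.1861, 0.2747]
orientation: [0.496, 0.504, 0.496, -0.504]
ft_force: [1.1, -0.6, 0.8]
opening: 0.998
lever_knob [0.558 0.224 0.19 ] 0.88
lever_knob [0.558 0.224 0.19 ] 0.88
lever_pivot [0.534 0.13  0.103] 0.67
lever_pivot [0.534 0.13  0.103] 0.67
red_notch [0.492 0.246 0.107] 0.64
red_notch [0.492 0.246 0.107] 0.64
cap [0.564 0.031 0.131] 0.7
cap [0.564 0.031 0.131] 0.7
3.45 [0.5371 0.1834 0.2748] R= [[0.0, 1.0, -0.016], [0.0, -0.016, -1.0], [-1.0, 0.0, -0.0]] [ 1.1  0.7 -0.5] 0.999 j [0.12 0.14 1.59 0.   1.42 0.14]
shift [ 0.0048  0.0183 -0.0389] turn -0.92 yaw now -0.92
```

View pics/w1.png

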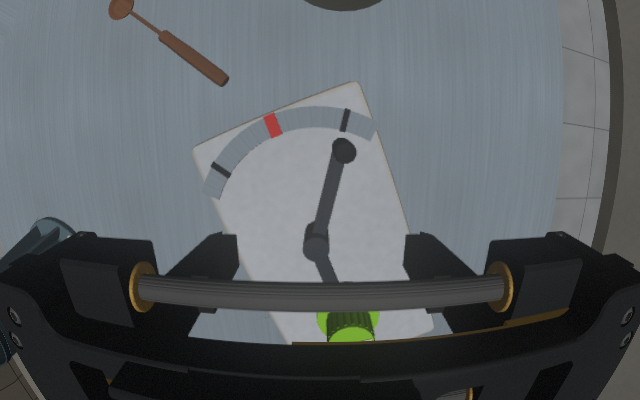

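The wrist view shows the knob at (344,150), on its start notch, with the red mark at (273,125). Next I go over the knob, down and grip.

```bash
python3 -m inch '[[[0,0.019,-0.039,-4,0],[0,0.019,-0.039,-4,0],[0.04,0.019,-0.039,-4,0],[0.08,0.019,-0.039,-4,0],[0.11,0.019,-0.039,-4,0],[0.123,0.019,-0.039,-4,0],[0.123,0.019,-0.039,-4,100],[0.123,0.019,-0.039,-4,150]]]' 15
python3 -m inch '[[[0,0,0,0,220],[0,0,0,0,255],[0,0,0,0,255],[0,0,0,0,255]]]' 15
python3 - <<'E'
from h import *
s=state();go(0.557,0.222,0.15,3)
p=np.array(s["tcp_pos"]); pv=np.array([.533,.1265])
print(p[:2]-pv,np.hypot(*(p[:2]-pv)))
for da in (-.45,-.3,-.15,0,.05):
    a=.351+da; go_=pv+.1*np.array([-np.sin(a),np.cos(a)]); print(da,np.round(R(s).as_matrix().T@np.r_[go_-p[:2],0],4))
E
```

```text
time: 4.25
tcp_pos: [0.5576, 0.2225, 0.153]
orientation: [0.514, 0.487, 0.513, -0.486]
ft_force: [0.5, -0.8, 0.5]
opening: 0.845
time: 4.65
tcp_pos: [0.557, 0.2226, 0.1522]
orientation: [0.514, 0.487, 0.513, -0.486]
ft_force: [-0.2, 0.0, 0.4]
opening: 0.48
4.65 [0.557  0.2226 0.1522] R= [[0.001, 0.999, 0.054], [0.0, 0.054, -0.999], [-1.0, 0.001, -0.0]] [-0.2  0.   0.4] 0.48 j [ 0.18  0.32  1.62 -0.    1.2   0.13]
shift [ 0.0022 -0.      0.0006] turn 0.12 yaw now 3.12
[0.02398635 0.09611122] 0.0990591357162413
-0.45 [-0.     -0.0139 -0.0042]
-0.3 [-0.     -0.0288 -0.0053]
-0.15 [-0.     -0.0438 -0.0043]
0 [-0.0001 -0.0584 -0.001 ]
0.05 [-0.0001 -0.0631  0.0006]
```

Gripper's still closing, so I'll finish the grip before sweeping.

```bash
python3 -m inch '[[[0,0,0,0,255],[0,0,0,0,255],[0,0,0,0,255],[0,0,0,0,255],[0,0,0,0,255],[0,0,0,0,255]]]' 15
python3 -m inch '[[[0,-0.007,-0.002,0,255],[0,-0.014,-0.004,0,255],[0,-0.022,-0.005,0,255],[0,-0.029,-0.005,0,255],[0,-0.037,-0.005,0,255],[0,-0.044,-0.004,0,255],[0,-0.052,-0.003,0,255],[0,-0.058,-0.001,0,255]]]'
python3 -m inch '[[[0,0,0,0,255],[0,0,0,0,255]]]'
```

```text
time: 5.25
tcp_pos: [0.5566, 0.2225, 0.1515]
orientation: [0.513, 0.486, 0.514, -0.486]
ft_force: [-1.3, 0.9, 0.1]
opening: 0.2
time: 6.05
tcp_pos: [0.4977, 0.22, 0.1517]
orientation: [0.513, 0.486, 0.513, -0.486]
ft_force: [-0.5, -0.2, 1.7]
opening: 0.199
time: 6.25
tcp_pos: [0.4981, 0.2201, 0.1517]
orientation: [0.513, 0.486, 0.514, -0.487]
ft_force: [-3.8, 0.3, 4.3]
opening: 0.198
```

```bash
python3 -m inch '[[[0,0,0,0,120],[0,0,0,0,120],[0,0,0,0,120],[0,0,0,0,60],[-0.04,0,0,0,0],[-0.08,0,0,0,0],[-0.12,0,0,0,0],[-0.12,0,0.06,0,0]]]'
python3 -m inch '[[[0,0.02,0.02,0,0],[0,0.02,0.02,0,0]]]'
python3 - <<'E'
from h import *
p,d=snapshot("wrist"); cv2.imwrite("pics/w2.png",p)
for n in ("lever_knob","lever_pivot","red_notch","neck_top","cap"):
    r=landmark_of("wrist",n)
    if r: print(n,np.round(r[0]["at"],3),round(r[0]["confidence"],2))
snapshot("top")
for n in ("lever_knob","cap","neck_top"):
    r=landmark_of("top",n)
    if r: print("top",n,np.round(r[0]["at"],3),round(r[0]["confidence"],2))
go(0.566,0.032,0.27,10)
E
```

```text
time: 7.05
tcp_pos: [0.5042, 0.1743, 0.2783]
orientation: [0.517, 0.488, 0.513, -0.481]
ft_force: [1.3, -1.6, -0.6]
opening: 0.896
time: 7.25
tcp_pos: [0.5242, 0.1493, 0.272]
orientation: [0.513, 0.487, 0.512, -0.487]
ft_force: [-0.8, 0.0, 0.3]
opening: 0.997
lever_knob [0.5   0.221 0.19 ] 0.97
lever_pivot [0.533 0.131 0.102] 0.56
red_notch [0.489 0.242 0.105] 0.57
cap [0.565 0.034 0.129] 0.85
top cap [0.567 0.033 0.129] 0.7
top neck_top [0.567 0.035 0.129] 0.91
7.75 [0.5222 0.1521 0.2715] R= [[-0.0, 0.998, 0.055], [0.0, 0.055, -0.998], [-1.0, -0.0, -0.0]] [0.5 0.4 0.9] 1.003 j [0.07 0.08 1.65 0.   1.41 0.01]
shift [0.0015 0.0371 0.1223] turn -6.83 yaw now 3.17
```

View pics/w2.png

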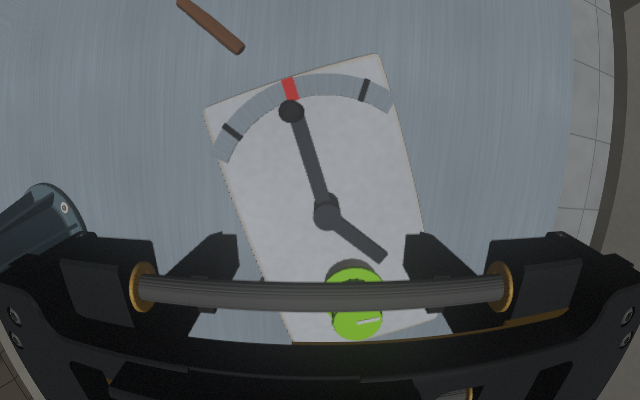

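The wrist view shows the knob at (291,110), in line with the red mark at (289,88). The keeper points to (385,258), clear of the cap at (355,310). Now to the cap.

```bash
python3 -m inch '[[[0,0.038,0.121,-17,0],[0,0.038,0.121,-17,0],[0,0.038,0.121,-17,0],[0,0.038,0.121,-17,0],[0,0.038,0.121,-17,0],[0.04,0.038,0.121,-17,0],[0.08,0.038,0.121,-17,0],[0.11,0.038,0.121,-17,0]]]' 30
python3 -m inch '[[[0.009,0,0,0,0],[0.009,0,0,0,150],[0.009,0,0,0,255],[0.009,0,0,0,255],[0.009,0,0,0,255],[0.009,0,0,0,255],[0.009,0,0,0,255],[0.009,0,0,0,255]]]' 30
python3 -m inch '[[[0,0,0,0,255],[0,0,0,0,255],[0,0,0,0,255],[0,0,0,0,255]]]' 30
python3 -c "
from h import *
go(0.5665,0.0335,0.15,20);print(state()['torque'])"
```

```text
time: 8.55
tcp_pos: [0.5656, 0.0348, 0.1595]
orientation: [0.579, 0.404, 0.581, -0.405]
ft_force: [0.1, 0.5, 0.7]
opening: 1.001
time: 9.35
tcp_pos: [0.5668, 0.0324, 0.1535]
orientation: [0.58, 0.405, 0.58, -0.405]
ft_force: [-4.0, -1.1, 5.8]
opening: 0.532
time: 9.75
tcp_pos: [0.5668, 0.0324, 0.1536]
orientation: [0.58, 0.405, 0.58, -0.405]
ft_force: [-4.6, -1.5, 6.0]
opening: 0.543
9.75 [0.5668 0.0324 0.1536] R= [[-0.0, 0.939, 0.344], [-0.001, 0.344, -0.939], [-1.0, -0.001, 0.0]] [-4.6 -1.5  6. ] 0.543 j [-0.15  0.26  1.7  -0.    1.19 -0.5 ]
shift [ 0.0036  0.0001 -0.0011] turn 0.11 yaw now 20.11
[-0.16601162  0.62601423  0.04786506]
```

The grip reads 47.8 mm, as expected. I'll try anticlockwise first.

```bash
python3 -m inch '[[[0,0,0,-5,255],[0,0,0,-10,255],[0,0,0,-15,255],[0,0,0,-18,255],[0,0,0,-20,255],[0,0,0,-20,255]]]'
python3 -c "
from h import *
go(0.5665,0.0335,0.15,20);print(state()['torque'])"
```

```text
time: 10.35
tcp_pos: [0.5671, 0.0318, 0.1536]
orientation: [0.642, 0.298, 0.641, -0.299]
ft_force: [-3.4, -4.0, 5.5]
opening: 0.534
10.35 [0.5671 0.0318 0.1536] R= [[0.0, 0.765, 0.644], [-0.002, 0.644, -0.765], [-1.0, -0.001, 0.001]] [-3.4 -4.   5.5] 0.534 j [-0.15  0.26  1.7  -0.    1.19 -0.85]
shift [ 0.0036  0.0006 -0.0017] turn 20.12 yaw now 40.12
[-0.74044886  0.56023807 -0.00603455]
```

```bash
python3 -m inch '[[[0,0,0,-5,255],[0,0,0,-10,255],[0,0,0,-14,255],[0,0,0,-14,255]]]'
python3 - <<'E'
from h import *
print(state()['torque'])
p,d=snapshot("wrist"); cv2.imwrite("pics/w3.png",p[220:,200:500].repeat(2,0).repeat(2,1))
E
```

```text
time: 10.75
tcp_pos: [0.5672, 0.0319, 0.1535]
orientation: [0.673, 0.217, 0.672, -0.218]
ft_force: [-3.0, -3.3, 5.9]
opening: 0.54
[-0.6642308   0.4439102   0.03865073]
```

View pics/w3.png

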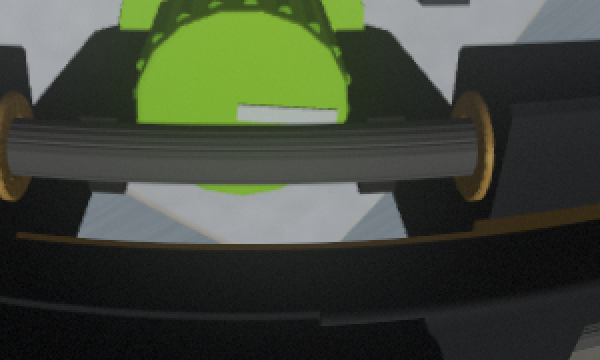

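The white mark at about (290,112) in the crop is still nearly parallel to the jaws, so the cap is turning with the gripper and anticlockwise is the loosening way. I'll carry on towards the stop.

```bash
python3 -m inch '[[[0,0,0,-5,255],[0,0,0,-9,255],[0,0,0,-12,255],[0,0,0,-12,255]]]'
python3 -c "
from h import *
go(0.5665,0.0335,0.15,20);print(state()['torque'])"
python3 -m inch '[[[0,0,0,-1,255],[0,0,0,-2,255],[-0.003,0,0,-2,255],[-0.006,0,0,-2,255],[-0.01,0,0,-2,255],[-0.01,0,0,-2,255]]]'
python3 -c "
from h import *
go(0.5665,0.0335,0.15,20);print(state()['torque'])"
```

```text
time: 11.2
tcp_pos: [0.5673, 0.032, 0.1536]
orientation: [0.692, 0.146, 0.691, -0.147]
ft_force: [-3.4, -3.1, 5.1]
opening: 0.542
11.2 [0.5673 0.032  0.1536] R= [[0.001, 0.405, 0.914], [-0.001, 0.914, -0.405], [-1.0, -0.001, 0.001]] [-3.4 -3.1  5.1] 0.542 j [-0.15  0.26  1.7  -0.    1.19 -1.31]
shift [ 0.0036  0.0011 -0.0013] turn 46.13 yaw now 66.13
[-0.57662881  0.31846247 -0.03509945]
time: 11.8
tcp_pos: [0.5674, 0.033, 0.1632]
orientation: [0.695, 0.134, 0.694, -0.134]
ft_force: [0.8, -0.2, -1.5]
opening: 0.538
11.8 [0.5674 0.033  0.1632] R= [[0.001, 0.373, 0.928], [0.0, 0.928, -0.373], [-1.0, 0.001, 0.001]] [ 0.8 -0.2 -1.5] 0.538 j [-0.15  0.24  1.69  0.    1.2  -1.34]
shift [ 0.0132  0.0001 -0.0011] turn 48.11 yaw now 68.11
[ 0.04202769 -0.14734437 -0.02158422]
```

It lifts freely, and the force reading of -1.5 N in z fits the cap's weight. Now the rest of the lift.

```bash
python3 -m inch '[[[-0.01,0,0,0,255],[-0.025,0,0,0,255],[-0.04,0,0,0,255],[-0.055,0,0,0,255],[-0.07,0,0,0,255],[-0.08,0,0,0,255],[-0.085,0,0,0,255],[-0.085,0,0,0,255]]]'
python3 -m inch '[[[0,0,0,0,255],[0,0,0,0,255],[0,0,0,0,255],[0,0,0,0,255]]]'
python3 - <<'E'
from h import *
show(state())
for c in ("side","top","wrist"):
    p,d=snapshot(c)
    if c=="side": cv2.imwrite("pics/s4.png",cv2.resize(p[120:280,260:420],None,fx=3.5,fy=3.5))
    for n in ("cap","lever_knob","red_notch","neck_top"):
        for r in landmark_of(c,n)[:1]: print(c,n,np.round(r["at"],3),round(r["confidence"],2))
E
```

```text
time: 12.6
tcp_pos: [0.5674, 0.0328, 0.2484]
orientation: [0.695, 0.134, 0.694, -0.134]
ft_force: [-0.2, -0.6, -1.7]
opening: 0.534
time: 13.0
tcp_pos: [0.5668, 0.0328, 0.247]
orientation: [0.694, 0.134, 0.695, -0.134]
ft_force: [0.3, -0.7, -2.1]
opening: 0.538
13.0 [0.5668 0.0328 0.247 ] R= [[-0.001, 0.373, 0.928], [0.0, 0.928, -0.373], [-1.0, -0.0, -0.001]] [ 0.3 -0.7 -2.1] 0.538 j [-0.15  0.16  1.62  0.    1.37 -1.34]
side cap [0.568 0.035 0.223] 0.5
side lever_knob [0.495 0.218 0.184] 0.73
side red_notch [0.49  0.245 0.103] 0.87
side neck_top [0.566 0.032 0.122] 0.58
top cap [0.566 0.031 0.22 ] 0.69
top lever_knob [0.498 0.223 0.188] 0.4
top red_notch [0.49  0.242 0.108] 0.76
top neck_top [0.567 0.03  0.129] 0.83
wrist cap [0.564 0.031 0.222] 0.83
wrist lever_knob [0.498 0.22  0.189] 0.62
wrist red_notch [0.491 0.245 0.106] 0.81
```

View pics/s4.png

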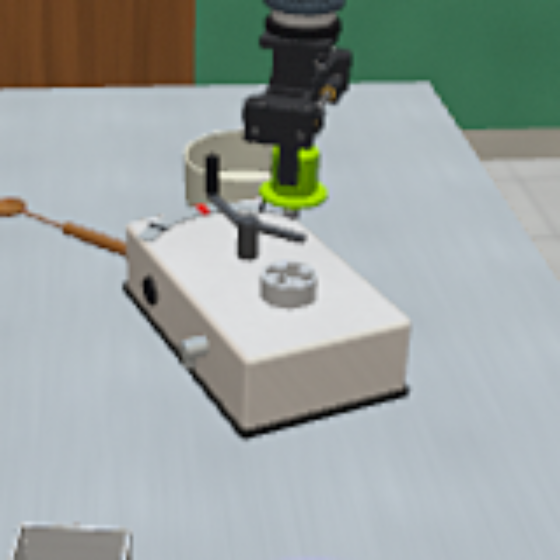

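The cap is held upright at about (295,175) in the crop, over the open neck at (290,283). The lever points at the red mark. Cap z of 0.222 puts the flange 94 mm above the collar and the stem foot 68 mm clear.

```bash
python3 -c "
from plant import *
print(hand_in())"
```

```text
the job is handed in; nothing more can be done
None
```

The cap is off and held upright in the gripper above its neck, the lever is in the red middle notch, and the job is handed in (no verdict is reported). I gripped the knob, moved it to the red notch and let go. I then gripped the cap at 30 N and turned it about 48° anticlockwise, which proved to be the loosening way, so I did not need to try clockwise. It then lifted straight off.

The last checks, about 14 s into the 58 s allowed:
- **Cap height:** all three cameras put its flange about 94 mm above the collar top, leaving about 68 mm clear under the stem.
- **Cap position:** it is within about 4 mm of the neck axis. The opening reads about 47 mm, which fits the 48 mm grip, and the force fits the cap's weight.
- **Lever:** the knob lies within about 4 mm of its place in the middle notch.
- **Other things:** I did not re-measure the tin, turntable, pan or spoon at the end. The arm passed above them, and I saw no sign of contact.

No check failed or disagreed.

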